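# Line up the component cups by height and cap the tallest

## Robot

A 7-joint arm with a two-finger parallel gripper is mounted at the origin on the work surface. World frame = base frame: x ahead of the robot, y to its left, z up, the work surface at z = 0. Lengths are in m, angles in rad, forces in N, time in s.
With the tool pointing down it reaches from about 0.425 to 0.925 m from the base axis. Payload 6.8 kg.
Tool frame: the origin (TCP) lies at the very end of the fingers, on their centre line; the grasp point (between the pads) lies 19 mm behind it; y points along the fingers, x is the direction in which the jaws open and shut, and the axes are right-handed (so a half turn about y gives the same grasp; the last joint's range is limited). The gripper opens to 85 mm and grips with 20 to 120 N. Pads are 22 mm wide; open, the fingers measure 114 mm over their backs; the gripper's body (76 mm by 85 mm) begins 54 mm behind the grasp point. The pads swing forward as they close: fully open they stand 13 mm farther back than shut.
Start: joints at [1.162, 0.477, 0.022, 1.555, -0.011, 1.109, -0.083], TCP at [0.2, -0.645, 0.231] pointing down, gripper open.
Joint ranges: [-2.96, 2.96], [-0.34, 2.1], [-1.41, 1.46], [0.24, 2.44], [-1.37, 4.51], [0.17, 1.92], [-2.96, 2.96]. Speed limits (rad/s): [2.39, 2.39, 3.14, 3.14, 3.14, 3.14, 3.14].

## Interface

Orientations are given as a rotation vector (axis times angle).
In Python, from bench import r, imaging gives the robot as it stands.
- The arm moves only by the shell command python3 -m jog 'ROWS' [FORCE]. ROWS is text: rows parted by semicolons, each of 7 numbers parted by spaces: the turn, a rotation vector about the tool's x, y, z in degrees, then the shift along the tool's x, y, z in mm, then the opening, from 0 (shut) to 1 (fully open). A call has exactly 5 rows; each row shifts and turns the commanded pose from where the row before left it, along the tool's axes as they then stand; what a row does not reach is not made up. A row lasts 1/12 s, in which the tool goes at most 41.7 mm and 7.16 degrees, less where a joint would pass 70% of its speed; a pose out of reach is approached as far as the arm can. A call with a gripper value outside its range is refused whole. The fingers move at their own pace and stop on an object; FORCE is the grip in N (left out, the last holds). Time passes only in rows, so rows that do not move let the fingers close, or fill a call up. It gives the time, the measured TCP pose, the force and the opening at its end, in the units of the state.
- r.get_obs(): the state, without advancing time (a new reading comes with each control period).
- imaging.grab_frame(name): name is "scene" or "top"; returns a dict with "color" (480x640x3 uint8, red, green, blue), "z_map" (480x640 float32, m along the optical axis (not along the pixel's ray), 0 where there is no reading), "fx", "fy", "cx", "cy" (pixels), "world_to_cam" (4x4, takes a point from world to camera coordinates). Camera axes: x right, y up, looking along -z (the intrinsics and any distortion apply to the point x, -y, -z); pixel columns grow to the right and rows downward; lengths in m; the calibration is good to about 2 mm. A picture is of the moment at which its call begins.
- r.hand_in(): hands the job in, once; it reports no verdict.
The state is a dict: "clock": time; "joints": joint angles; "qvel": joint speeds; "tau": joint torques, N m; "tcp_pos": TCP position; "orientation": TCP orientation; "contact_force": force on the tool from outside, world axes, zero at the start; "moment": the same for the moment, N m; "grip_width": finger opening in m.
Only numpy, scipy, OpenCV 4.12 (cv2) and the standard library are available. Lean on these libraries where they do the work, as an engineer would, in place of code of your own. Each camera call takes 0.05 s, during which the arm holds its last target.

## Task

Set out the component cups for the next soldering class: stand the four open cups upright on the four ring marks, one centred on each, in order of height, the shortest on the mark next to the solder reel and the tallest at the far end. Cover the tallest cup with the dust cover, mouth down, rim squarely on rim. Never tip a cup or the cover over, and leave the reel where it stands.

Things in the scene. Friction and masses are not known exactly. Their poses are not given: they have to be found in the camera images.
- cup_32: white plastic open component cup, the shortest of the four: a straight round cylinder 54 mm in outer diameter, 32 mm high, wall 5 mm, standing mouth up. Origin: centre of its underside, z up to the mouth; weight under 150 g
- cup_48: white plastic open component cup, the second shortest of the four: a straight round cylinder 54 mm in outer diameter, 48 mm high, wall 5 mm, standing mouth up. Origin: centre of its underside, z up to the mouth; weight under 150 g
- cup_64: white plastic open component cup, the second tallest of the four: a straight round cylinder 54 mm in outer diameter, 64 mm high, wall 5 mm, standing mouth up. Origin: centre of its underside, z up to the mouth; weight under 150 g
- cup_80: white plastic open component cup, the tallest of the four: a straight round cylinder 54 mm in outer diameter, 80 mm high, wall 5 mm, standing mouth up. Origin: centre of its underside, z up to the mouth; weight under 150 g
- cover: white plastic dust cover: a cup of the same 54 mm outer diameter and 5 mm wall, 40 mm high, already standing mouth DOWN, so a closed flat disc is seen from above. Origin: centre of its open rim (its underside), z up to the closed end. It does not fit into or over a cup: it rests rim on rim
- mark_a: one of four like black ring marks (72 mm outer diameter, 3.5 mm line, flat) in a straight row, 85 mm apart, on a fixed pale wooden strip 100 x 360 x 6 mm; in the row's order a, b, c, d this lies at -127.5 mm from the strip's middle. Origin: ring centre on the strip's top face, 6 mm above the table; y runs along the row from a to d, x across it, z up
- mark_b: one of four like black ring marks (72 mm outer diameter, 3.5 mm line, flat) in a straight row, 85 mm apart, on a fixed pale wooden strip 100 x 360 x 6 mm; in the row's order a, b, c, d this lies at -42.5 mm from the strip's middle. Origin: ring centre on the strip's top face, 6 mm above the table; y runs along the row from a to d, x across it, z up
- mark_c: one of four like black ring marks (72 mm outer diameter, 3.5 mm line, flat) in a straight row, 85 mm apart, on a fixed pale wooden strip 100 x 360 x 6 mm; in the row's order a, b, c, d this lies at 42.5 mm from the strip's middle. Origin: ring centre on the strip's top face, 6 mm above the table; y runs along the row from a to d, x across it, z up
- mark_d: one of four like black ring marks (72 mm outer diameter, 3.5 mm line, flat) in a straight row, 85 mm apart, on a fixed pale wooden strip 100 x 360 x 6 mm; in the row's order a, b, c, d this lies at 127.5 mm from the strip's middle. Origin: ring centre on the strip's top face, 6 mm above the table; y runs along the row from a to d, x across it, z up
- reel: solder reel, blue flanges 62 mm in diameter with a silvery winding between, 46 mm high, 0.5 kg, standing upright on the table just beyond one end of the strip, its centre about 95 mm from that end's mark; which end changes (a flat black tray with a yellow sponge is at the other). Origin: centre of its underside, z up
There are look-alikes about, which are no part of the job. What is shaped like the cup_80 but red is not meant.

How it is judged:
At the end, for the whole second after the job is handed in: Counting from the mark next to the reel, the 32, 48, 64 and 80 mm cups stand upright (within 0.1 rad) on the strip, each within 12 mm of its mark's centre; the cover rests mouth down and level (within 0.08 rad) on the 80 mm cup's rim, within 7 mm of its axis; all are at rest (((horizontal distance between reel and mark_a below 0.15 m and horizontal distance between cup_32 and mark_a below 0.012 m and horizontal distance between cup_48 and mark_b below 0.012 m and horizontal distance between cup_64 and mark_c below 0.012 m and horizontal distance between cup_80 and mark_d below 0.012 m) or (horizontal distance between reel and mark_d below 0.15 m and horizontal distance between cup_32 and mark_d below 0.012 m and horizontal distance between cup_48 and mark_c below 0.012 m and horizontal distance between cup_64 and mark_b below 0.012 m and horizontal distance between cup_80 and mark_a below 0.012 m)) and angle between each of cup_32, cup_48, cup_64, cup_80's own z axis and vertical below 0.1 rad and height (world z) of each of cup_32, cup_48, cup_64, cup_80 below 0.011 m and linear speed of each of cup_32, cup_48, cup_64, cup_80, cover below 0.02 m/s and horizontal distance between cover and cup_80 below 0.007 m and z of cover in the frame of cup_80 between 0.076 and 0.084 m and angle between cover's own z axis and vertical below 0.08 rad); the robot touches nothing.
It fails at once if a cup or the cover is tipped over (more than 0.8 rad) (angle between any of cup_32, cup_48, cup_64, cup_80, cover's own z axis and vertical above 0.8 rad).
It fails at once if the solder reel is moved more than 20 mm (distance of reel from where it was at the start of the episode above 0.02 m).
It also fails if it takes over 128 s, if anything falls off the work surface, if the arm or the gripper's body presses on something with over 40 N, if the wrist force passes 120 N, or if a joint passes its speed limit or range.

## Working session

There is one attempt and no reset: what is moved stays moved. The work goes in short steps, Python scripts to look and compute and a shell command to move; the robot and the scene stay as the last step left them, time stands still between calls to the robot, and variables do not carry over. Pictures are saved under pics/ and viewed, and the job is handed in when it is done.

```bash
ls; mkdir -p pics; python3 - <<'E'
from bench import r, imaging
import cv2
print(r.get_obs())
for n in ("scene","top"):
    f=imaging.grab_frame(n)
    cv2.imwrite(f"pics/{n}0.png",f["color"][:,:,::-1])
    print(n,f["fx"],f["fy"],f["cx"],f["cy"],f["world_to_cam"],[k for k in f])
E
```

```text
pics
{'clock': 0.0, 'joints': array([ 1.16190536,  0.47776281,  0.02232216,  1.55644126, -0.01147665,
        1.10933816, -0.08311131]), 'qvel': array([-0.00117963, -0.00140625,  0.00058358, -0.00041846,  0.00249986,
        0.00022875,  0.00142572]), 'tau': array([-2.54479355e-04, -5.96447539e+01,  1.60733432e+00, -2.81192619e+01,
        1.23047177e-02,  9.25613655e-03, -2.86216823e-05]), 'tcp_pos': array([ 0.19979835, -0.64412654,  0.23035472]), 'orientation': array([-1.33563917,  0.98593984, -0.98336844]), 'contact_force': array([ 0.74795563,  0.63699465, -0.14934679]), 'moment': array([ 0.06791648, -0.02236842,  0.03550511]), 'grip_width': 0.08523418125800636}
scene 463.4277084077108 463.4277084077108 314.4997815482183 236.0849366900798 [[-0.54431038  0.83883677 -0.00889292  0.23294003]
 [-0.53885213 -0.34149022  0.77007975  0.23115165]
 [ 0.64293436  0.42395437  0.63788565 -1.27374139]
 [ 0.          0.          0.          1.        ]] ['color', 'z_map', 'fx', 'fy', 'cx', 'cy', 'world_to_cam']
top 474.99933065758466 474.99933065758466 320.9799105860825 234.43826917064717 [[-0.02073278 -0.99942202  0.02694017  0.0138623 ]
 [ 0.99851768 -0.01934263  0.05087538 -0.47550351]
 [-0.05032488  0.02795502  0.99834159 -1.00881062]
 [ 0.          0.          0.          1.        ]] ['color', 'z_map', 'fx', 'fy', 'cx', 'cy', 'world_to_cam']
```

View pics/scene0.png

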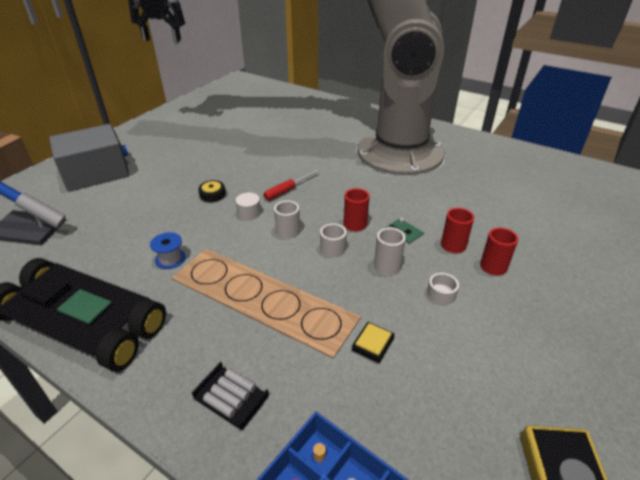

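View pics/top0.png

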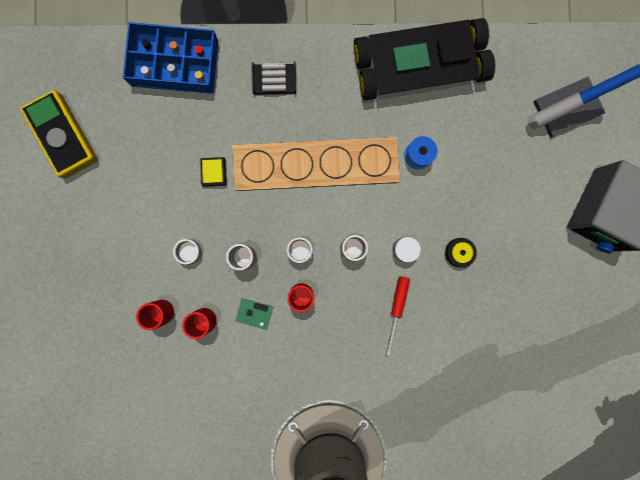

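The top view shows the cups from left to right at about (187,252), (240,257), (300,250) and (354,248). The cover is at (407,250), the reel at (421,152) to the right of the strip, and the marks are at (257,166) to (374,160). Next I'll measure these.

```bash
cat > h.py <<'E'
from bench import r, imaging
import numpy as np, cv2
from scipy.spatial.transform import Rotation as R
def cloud(n):
    f=imaging.grab_frame(n); z=f["z_map"]; v,u=np.mgrid[:480,:640]
    p=np.stack([(u-f["cx"])/f["fx"]*z,-(v-f["cy"])/f["fy"]*z,-z],-1)
    M=f["world_to_cam"]; w=(p-M[:3,3])@M[:3,:3]
    w[z==0]=np.nan
    return f,w
def ray_at(f,u,v,zw):
    M=f["world_to_cam"]; d=np.stack([(u-f["cx"])/f["fx"],-(v-f["cy"])/f["fy"],-np.ones_like(u)],-1)@M[:3,:3]
    c=-M[:3,:3].T@M[:3,3]
    return c+d*((zw-c[2])/d[:,2])[:,None]
def project(f,P):
    M=f["world_to_cam"]; p=np.atleast_2d(P)@M[:3,:3].T+M[:3,3]
    return np.stack([f["cx"]+f["fx"]*p[:,0]/-p[:,2], f["cy"]-f["fy"]*p[:,1]/-p[:,2]],-1)
def cup(f,w,u,v,rad=28):
    "blob top height and outer-contour centre at the rim height"
    hsv=cv2.cvtColor(f["color"],cv2.COLOR_RGB2HSV)
    h=w[v-rad:v+rad,u-rad:u+rad,2]; 
    top=np.nanpercentile(h[h>0.012],92) if (h>0.012).any() else 0
    m=((w[:,:,2]>top-0.006)&(w[:,:,2]<top+.008)).astype(np.uint8)
    mm=np.zeros_like(m); mm[v-rad:v+rad,u-rad:u+rad]=m[v-rad:v+rad,u-rad:u+rad]
    ys,xs=np.nonzero(mm); P=ray_at(f,xs.astype(float),ys.astype(float),top)[:,:2].astype(np.float32)
    (c,rr)=cv2.minEnclosingCircle(P)
    return top,c,rr,P.mean(0)
def pose():
    o=r.get_obs(); return o["tcp_pos"],R.from_rotvec(o["orientation"]).as_matrix(),o
E
python3 - <<'E'
from h import *
f,w=cloud("top")
for n,u,v in [("c1",187,252),("c2",240,257),("c3",300,250),("c4",354,248),("cover",407,250),("reel",421,152)]:
    t,c,rr,m=cup(f,w,u,v); print(n,round(t,4),np.round(c,4),round(rr,4),np.round(m,4))
# marks
g=cv2.cvtColor(f["color"],cv2.COLOR_RGB2GRAY)
for u,v in [(257,166),(296,164),(336,162),(374,160)]:
    s=g[v-23:v+24,u-23:u+24]; ys,xs=np.nonzero(s<90)
    k=(np.hypot(xs-23,ys-23)<21)
    P=ray_at(f,xs[k]+u-23.,ys[k]+v-23.,.006)[:,:2].astype(np.float32)
    print("mark",cv2.minEnclosingCircle(P),P.mean(0),len(P))
print("table z",np.nanmedian(w[300:340,400:600,2]), "strip",np.nanmedian(w[145:150,250:380,2]))
t,M,o=pose(); print(M)
E
```

```text
c1 0.0336 [0.4448 0.2886] 0.027 [0.4449 0.2887]
c2 0.0811 [0.431  0.1711] 0.0269 [0.431  0.1714]
c3 0.0499 [0.4432 0.0522] 0.0266 [0.4432 0.0524]
c4 0.0654 [ 0.4448 -0.0614] 0.0267 [ 0.4446 -0.0622]
cover 0.0423 [ 0.4396 -0.1737] 0.0268 [ 0.4396 -0.174 ]
reel 0.0484 [ 0.6468 -0.2107] 0.0312 [ 0.6467 -0.2109]
mark ((0.627559244632721, 0.13955064117908478), 0.035584911704063416) [0.62825686 0.13810404] 109
mark ((0.6305007934570312, 0.054586876183748245), 0.03564164415001869) [0.63057524 0.05433609] 116
mark ((0.6334667801856995, -0.03025718778371811), 0.035605017095804214) [ 0.6326432  -0.03027382] 112
mark ((0.6365185379981995, -0.11509969085454941), 0.035573702305555344) [ 0.6367256  -0.11490073] 115
table z -3.0006816191388632e-05 strip 0.005780942528959845
[[ 2.96377096e-01 -5.43021691e-04  9.55070847e-01]
 [-9.55069869e-01  1.37099509e-03  2.96377573e-01]
 [-1.47033689e-03 -9.99998913e-01 -1.12292112e-04]]
```

Measured layout: cup_32 is c1, cup_80 is c2, cup_48 is c3 and cup_64 is c4. The reel is at the -y end. First I'll square the tool to the world axes, so that tool x = world x, tool z = world y and tool y = down.

```bash
python3 -m jog '0 -7 0 0 0 0 1;0 -7 0 0 0 0 1;0 -7 0 0 0 0 1;0 -7 0 0 0 0 1;0 -7 0 0 0 0 1' 30
python3 -m jog '0 -7 0 0 0 0 1;0 -7 0 0 0 0 1;0 -7 0 0 0 0 1;0 -7 0 0 0 0 1;0 -7 0 0 0 0 1'
python3 -m jog '0 -2.8 0 0 0 0 1;0 0 0 0 0 0 1;0 0 0 0 0 0 1;0 0 0 0 0 0 1;0 0 0 0 0 0 1'
python3 -c "
from h import *
t,M,o=pose();print(t,np.round(M,4),o['joints'],o['clock'])"
```

```text
clock: 0.57
tcp_pos: [0.1999, -0.6445, 0.2309]
orientation: [-1.509, 0.512, -0.511]
contact_force: [-0.3, -0.3, 0.2]
grip_width: 0.0854
clock: 0.98
tcp_pos: [0.1998, -0.6445, 0.2309]
orientation: [-1.57, 0.033, -0.033]
contact_force: [-0.8, -0.0, -0.4]
grip_width: 0.0855
clock: 1.4
tcp_pos: [0.2, -0.6446, 0.2312]
orientation: [-1.571, 0.001, -0.0]
contact_force: [0.4, 0.4, 0.6]
grip_width: 0.0854
[ 0.20001953 -0.6446228   0.23121975] [[ 1.e+00 -1.e-04  6.e-04]
 [-6.e-04  1.e-04  1.e+00]
 [-1.e-04 -1.e+00  1.e-04]] [ 1.35002561  0.49052444 -0.2466647   1.5405192   0.12782004  1.12657038
  1.0757123 ] 1.4
```

```bash
python3 -m jog '0 0 0 12 0 29 1;0 0 0 12 0 29 1;0 0 0 12 0 29 1;0 0 0 12 0 29 1;0 0 0 12 0 29 1'
python3 -m jog '0 0 0 12 0 29 1;0 0 0 12 0 29 1;0 0 0 12 0 29 1;0 0 0 12 0 29 1;0 0 0 12 0 29 1'
python3 -m jog '0 0 0 12 0 29 1;0 0 0 12 0 29 1;0 0 0 12 0 29 1;0 0 0 12 0 29 1;0 0 0 12 0 29 1'
python3 -m jog '0 0 0 12 0 29 1;0 0 0 12 0 29 1;0 0 0 12 0 29 1;0 0 0 12 0 29 1;0 0 0 12 0 29 1'
```

```text
clock: 1.82
tcp_pos: [0.2604, -0.4982, 0.2314]
orientation: [-1.571, 0.0, -0.0]
contact_force: [-0.3, -0.4, -0.8]
grip_width: 0.0858
clock: 2.23
tcp_pos: [0.3203, -0.3532, 0.2316]
orientation: [-1.571, -0.0, -0.0]
contact_force: [0.0, -0.5, -0.5]
grip_width: 0.0853
clock: 2.65
tcp_pos: [0.3802, -0.2081, 0.2316]
orientation: [-1.571, -0.0, -0.001]
contact_force: [-0.3, 0.1, -0.2]
grip_width: 0.0856
clock: 3.07
tcp_pos: [0.4401, -0.0631, 0.2316]
orientation: [-1.571, -0.0, -0.001]
contact_force: [1.2, -0.4, -0.6]
grip_width: 0.085
```

```bash
python3 -c "
from h import *
t,M,o=pose();print(t,np.round(M,4),o['joints'],o['clock'])"
```

```text
[ 0.4400883  -0.06311464  0.23164814] [[ 1.e+00  8.e-04  4.e-04]
 [-4.e-04 -6.e-04  1.e+00]
 [ 8.e-04 -1.e+00 -6.e-04]] [ 0.63197105  0.14901167 -0.67897194  2.04328963  0.11289242  0.98415975
 -0.10459849] 3.0667
```

```bash
python3 -m jog '0 0 0 4.7 20 1.7 1;0 0 0 0 30 0 1;0 0 0 0 35 0 1;0 0 0 0 35 0 1;0 0 0 0 35 0 1'
python3 -m jog '0 0 0 0 25 0 1;0 0 0 0 20 0 1;0 0 0 0 0 0 1;0 0 0 0 0 0 0.5;0 0 0 0 0 0 0.3' 30
python3 -m jog '0 0 0 0 0 0 0.3;0 0 0 0 0 0 0.3;0 0 0 0 0 0 0.3;0 0 0 0 0 0 0.3;0 0 0 0 0 0 0.3'
```

```text
clock: 3.48
tcp_pos: [0.4447, -0.0628, 0.0752]
orientation: [-1.571, -0.001, -0.001]
contact_force: [0.6, -0.6, 0.2]
grip_width: 0.0857
clock: 3.9
tcp_pos: [0.4453, -0.0628, 0.0324]
orientation: [-1.571, -0.002, -0.001]
contact_force: [-0.4, 0.7, -0.1]
grip_width: 0.0638
clock: 4.32
tcp_pos: [0.4456, -0.063, 0.033]
orientation: [-1.572, -0.003, -0.002]
contact_force: [-1.0, 0.7, 8.3]
grip_width: 0.0535
```

```bash
python3 -m jog '0 0 0 0 -20 0 0.3;0 0 0 0 -35 0 0.3;0 0 0 0 -35 0 0.3;0 0 0 15 0 9 0.3;0 0 0 30 0 19 0.3'
python3 -m jog '0 0 0 30 0 19 0.3;0 0 0 30 0 19 0.3;0 0 0 30 0 19 0.3;0 0 0 30 0 19 0.3;0 0 0 20 0 12 0.3'
python3 -m jog '0 0 0 0 15 0 0.3;0 0 0 0 25 0 0.3;0 0 0 0 20 0 0.3;0 0 0 0 10 0 0.3;0 0 0 0 0 0 0.3'
```

```text
clock: 4.73
tcp_pos: [0.4886, -0.0384, 0.1241]
orientation: [-1.575, 0.002, -0.006]
contact_force: [-0.0, -1.3, -2.1]
grip_width: 0.053
clock: 5.15
tcp_pos: [0.6321, 0.0557, 0.1228]
orientation: [-1.569, -0.004, -0.001]
contact_force: [0.1, -0.2, -0.8]
grip_width: 0.0533
clock: 5.57
tcp_pos: [0.6278, 0.0525, 0.0497]
orientation: [-1.571, 0.002, 0.003]
contact_force: [-0.4, -0.4, -0.9]
grip_width: 0.0533
```

```bash
python3 -c "
from h import *
f,w=cloud('scene');cv2.imwrite('pics/s1.png',f['color'][:,:,::-1])
f,w=cloud('top');cv2.imwrite('pics/t1.png',f['color'][:,:,::-1])
t,M,o=pose();print(t,np.round(M,4))"
```

```text
[0.62972773 0.05319026 0.0522995 ] [[ 1.e+00  9.e-04 -2.e-04]
 [ 2.e-04  2.e-04  1.e+00]
 [ 9.e-04 -1.e+00  2.e-04]]
```

View pics/s1.png

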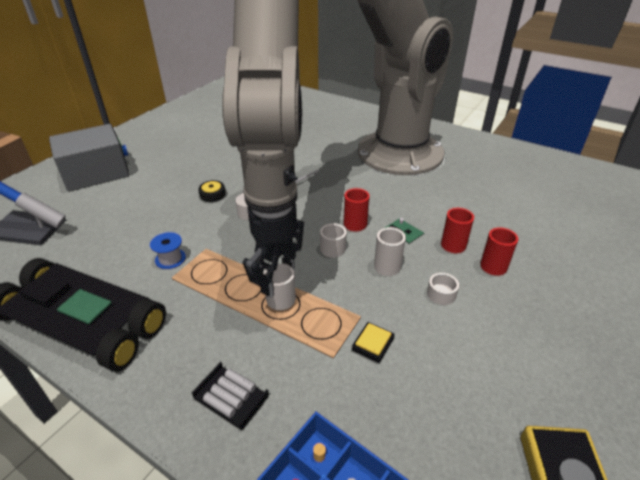

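View pics/t1.png

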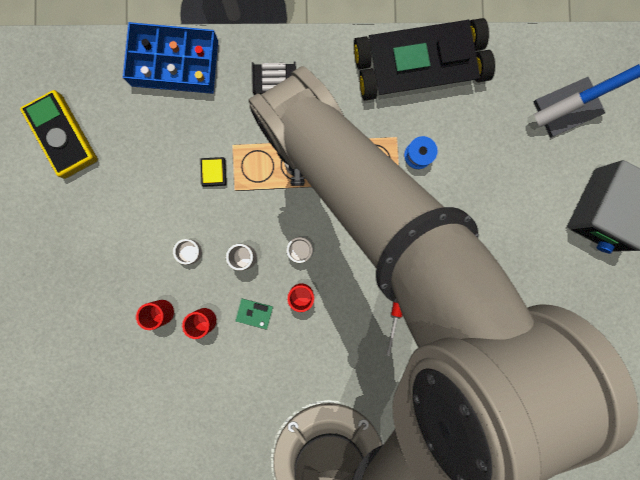

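The scene view shows cup_64 upright in the jaws just above its ring, at (281,293). I'll lower it the last bit.

```bash
python3 -m jog '0 0 0 0.8 5 0 0.3;0 0 0 0 4 0 0.3;0 0 0 0 2 0 0.3;0 0 0 0 0 0 0.3;0 0 0 0 0 0 0.3'
```

```text
clock: 6.08
tcp_pos: [0.6301, 0.0532, 0.0404]
orientation: [-1.571, -0.001, 0.0]
contact_force: [-1.1, 0.5, -0.5]
grip_width: 0.0531
```

```bash
python3 -m jog '0 0 0 0 1 0 0.3;0 0 0 0 0 0 0.3;0 0 0 0 0 0 0.7;0 0 0 0 0 0 1;0 0 0 0 0 0 1'
python3 -m jog '0 0 0 0 0 0 1;0 0 0 0 0 0 1;0 0 0 0 -20 0 1;0 0 0 0 -35 0 1;0 0 0 0 -35 0 1'
```

```text
clock: 6.5
tcp_pos: [0.6303, 0.0533, 0.0395]
orientation: [-1.571, -0.001, 0.0]
contact_force: [0.6, -0.7, -0.6]
grip_width: 0.0812
clock: 6.92
tcp_pos: [0.6289, 0.0531, 0.1291]
orientation: [-1.571, 0.002, 0.003]
contact_force: [0.8, 0.0, 0.3]
grip_width: 0.0853
```

```bash
python3 -m jog '0 0 0 -27 0 0 1;0 0 0 -40 0 0 1;0 0 0 -40 0 -1 1;0 0 0 -40 0 0 1;0 0 0 -40 0 0 1'
python3 -m jog '0 0 0 0 0 0 1;0 0 0 0 20 0 1;0 0 0 0 30 0 1;0 0 0 0 30 0 1;0 0 0 0 0 0 1'
```

```text
clock: 7.33
tcp_pos: [0.4412, 0.052, 0.1292]
orientation: [-1.571, -0.0, 0.0]
contact_force: [0.4, 1.4, 1.7]
grip_width: 0.0855
clock: 7.75
tcp_pos: [0.4402, 0.0515, 0.0457]
orientation: [-1.572, 0.005, 0.006]
contact_force: [-1.0, -0.2, -0.1]
grip_width: 0.0855
```

```bash
python3 -m jog '0 0 0 1 20 0 1;0 0 0 0 11 0 1;0 0 0 0 0 0 1;0 0 0 0 0 0 0.5;0 0 0 0 0 0 0.3'
python3 -m jog '0 0 0 0 0 0 0.3;0 0 0 0 0 0 0.3;0 0 0 0 0 0 0.3;0 0 0 0 0 0 0.3;0 0 0 0 0 0 0.3'
```

```text
clock: 8.17
tcp_pos: [0.4448, 0.0523, 0.0191]
orientation: [-1.571, -0.001, -0.0]
contact_force: [-0.5, -0.5, -0.1]
grip_width: 0.0638
clock: 8.58
tcp_pos: [0.4444, 0.0521, 0.0192]
orientation: [-1.571, -0.001, -0.001]
contact_force: [-1.1, -0.2, 7.1]
grip_width: 0.0534
```

```bash
python3 -m jog '0 0 0 0 -20 0 0.3;0 0 0 0 -35 0 0.3;0 0 0 0 -35 0 0.3;0 0 0 15 0 -8 0.3;0 0 0 30 0 -14 0.3'
python3 -m jog '0 0 0 30 0 -14 0.3;0 0 0 30 0 -12 0.3;0 0 0 30 0 -12 0.3;0 0 0 30 0 -12 0.3;0 0 0 24 0 -10.4 0.3'
python3 -m jog '0 0 0 0 15 0 0.3;0 0 0 0 25 0 0.3;0 0 0 0 20 0 0.3;0 0 0 0 10 0 0.3;0 0 0 0 0 0 0.3'
python3 -m jog '0 0 0 0 5 0 0.3;0 0 0 0 3 0 0.3;0 0 0 0 0 0 0.3;0 0 0 0 0 0 0.3;0 0 0 0 0 0 0.3'
```

```text
clock: 9.0
tcp_pos: [0.4881, 0.0312, 0.1109]
orientation: [-1.572, -0.005, 0.002]
contact_force: [0.4, 1.2, -1.8]
grip_width: 0.0532
clock: 9.42
tcp_pos: [0.6348, -0.0316, 0.1086]
orientation: [-1.571, 0.0, -0.001]
contact_force: [-0.1, -0.2, -0.9]
grip_width: 0.0533
clock: 9.83
tcp_pos: [0.6306, -0.0302, 0.0358]
orientation: [-1.571, 0.003, 0.005]
contact_force: [0.0, 0.8, -0.0]
grip_width: 0.0533
clock: 10.25
tcp_pos: [0.6337, -0.0302, 0.0312]
orientation: [-1.571, -0.001, -0.001]
contact_force: [-0.5, 0.5, -0.9]
grip_width: 0.0536
```

```bash
python3 -m jog '0 0 0 0 4.5 0 0.3;0 0 0 0 1 0 0.3;0 0 0 0 0 0 0.3;0 0 0 0 0 0 0.7;0 0 0 0 0 0 1'
python3 -m jog '0 0 0 0 0 0 1;0 0 0 0 0 0 1;0 0 0 0 0 0 1;0 0 0 0 -20 0 1;0 0 0 0 -40 0 1'
python3 -m jog '0 0 0 0 -40 0 1;0 0 0 0 -20 0 1;0 0 0 -13 0 19 1;0 0 0 -25 0 40 1;0 0 0 -19 0 30 1'
```

```text
clock: 10.67
tcp_pos: [0.6331, -0.0302, 0.0247]
orientation: [-1.571, -0.0, 0.0]
contact_force: [-0.4, -0.1, -0.9]
grip_width: 0.0704
clock: 11.08
tcp_pos: [0.6294, -0.0306, 0.0807]
orientation: [-1.571, 0.007, 0.008]
contact_force: [0.2, -0.5, 0.4]
grip_width: 0.0853
clock: 11.5
tcp_pos: [0.5785, 0.0548, 0.1453]
orientation: [-1.57, 0.0, -0.002]
contact_force: [0.6, 1.0, 0.1]
grip_width: 0.0856
```

```bash
python3 -m jog '0 0 0 -16.5 0 28.7 1;0 0 0 -16.5 0 28.7 1;0 0 0 -16.5 0 28.7 1;0 0 0 -16.5 0 28.7 1;0 0 0 -16.5 0 28.7 1'
python3 -m jog '0 0 0 -16.5 0 28.7 1;0 0 0 -16.5 0 28.7 1;0 0 0 -16.5 0 28.7 1;0 0 0 0 0 0 1;0 0 0 0 0 0 1'
```

```text
clock: 11.92
tcp_pos: [0.4955, 0.1988, 0.1449]
orientation: [-1.571, -0.001, 0.0]
contact_force: [0.9, -0.0, 0.9]
grip_width: 0.0855
clock: 12.33
tcp_pos: [0.4455, 0.2858, 0.1451]
orientation: [-1.57, -0.004, 0.004]
contact_force: [0.7, -0.2, 0.4]
grip_width: 0.0854
```

```bash
python3 -c "
from h import *
f,w=cloud('scene');cv2.imwrite('pics/s2.png',f['color'][:,:,::-1])
f,w=cloud('top');cv2.imwrite('pics/t2.png',f['color'][:,:,::-1])
t,M,o=pose();print(t,np.round(M,4))"
```

```text
[0.44731918 0.28284108 0.14465931] [[ 1.e+00  1.e-04  0.e+00]
 [-0.e+00 -9.e-04  1.e+00]
 [ 1.e-04 -1.e+00 -9.e-04]]
```

View pics/s2.png

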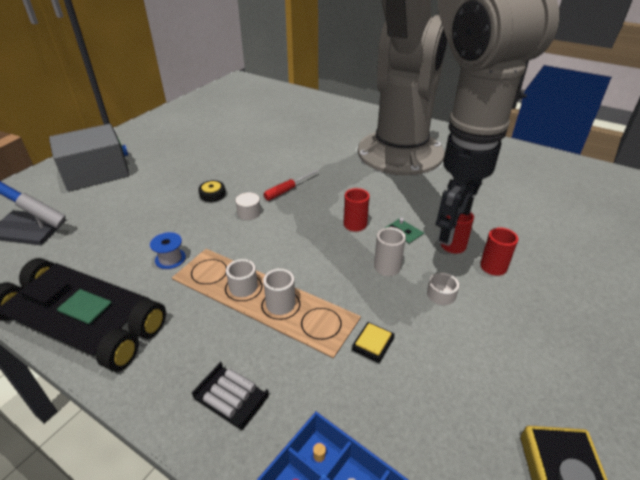

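View pics/t2.png

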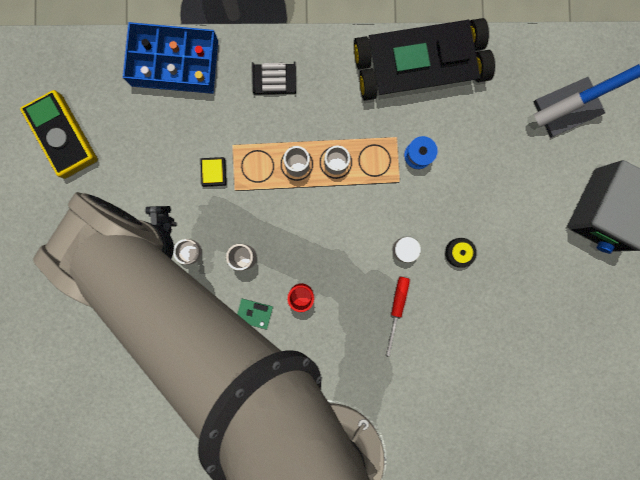

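Both placed cups stand upright in their rings (top view (297,163) and (337,161)). cup_32 at (187,252) is still in its place, so I'll move over it.

```bash
python3 -c "
from h import *
f,w=cloud('top')
for u,v in [(297,163),(337,161)]: print(cup(f,w,u,v))"
python3 -m jog '0 0 0 -2.5 20 5.8 1;0 0 0 0 35 0 1;0 0 0 0 35 0 1;0 0 0 0 20 0 1;0 0 0 0 0 0 1'
python3 -m jog '0 0 0 0 0 0 1;0 0 0 0 0 0 1;0 0 0 0 0 0 1;0 0 0 0 0 0 1;0 0 0 0 0 0 1'
```

```text
(np.float64(0.07057487642944674), (0.6282080411911011, 0.05462028086185455), 0.027337245643138885, array([0.6287479 , 0.05473246], dtype=float32))
(np.float64(0.055015319997975654), (0.6318503618240356, -0.03002765402197838), 0.026920216158032417, array([ 0.63192344, -0.02990214], dtype=float32))
clock: 12.9
tcp_pos: [0.4428, 0.2857, 0.0307]
orientation: [-1.576, 0.006, 0.003]
contact_force: [-0.8, 0.6, -0.4]
grip_width: 0.0854
clock: 13.32
tcp_pos: [0.4452, 0.2898, 0.036]
orientation: [-1.57, -0.002, -0.001]
contact_force: [-0.0, -0.3, 0.2]
grip_width: 0.0855
```

```bash
python3 -m jog '0 0 0 0 15 -1 1;0 0 0 0 13 0 1;0 0 0 0 0 0 1;0 0 0 0 0 0 1;0 0 0 0 0 0 0.5'
python3 -m jog '0 0 0 0 0 0 0.3;0 0 0 0 0 0 0.3;0 0 0 0 0 0 0.3;0 0 0 0 0 0 0.3;0 0 0 0 0 0 0.3'
```

```text
clock: 13.73
tcp_pos: [0.4443, 0.2887, 0.007]
orientation: [-1.571, -0.001, 0.001]
contact_force: [-0.4, -0.7, 0.7]
grip_width: 0.0754
clock: 14.15
tcp_pos: [0.4447, 0.2888, 0.0076]
orientation: [-1.57, -0.001, -0.0]
contact_force: [-1.0, -0.7, 5.9]
grip_width: 0.0531
```

```bash
python3 -m jog '0 0 0 0 -20 0 0.3;0 0 0 0 -40 0 0.3;0 0 0 0 -40 0 0.3;0 0 0 0 -10 0 0.3;0 0 0 12 0 -24 0.3'
python3 -m jog '0 0 0 16 0 -34 0.3;0 0 0 16 0 -34 0.3;0 0 0 16 0 -34 0.3;0 0 0 16 0 -34 0.3;0 0 0 16 0 -34 0.3'
python3 -m jog '0 0 0 16 0 -34 0.3;0 0 0 16 0 -34 0.3;0 0 0 16 0 -34 0.3;0 0 0 16 0 -34 0.3;0 0 0 16 0 -34 0.3'
python3 -m jog '0 0 0 13 0 -26 0.3;0 0 0 7 0 -14 0.3;0 0 0 0 0 0 0.3;0 0 0 0 0 0 0.3;0 0 0 0 0 0 0.3'
```

```text
clock: 14.57
tcp_pos: [0.4562, 0.2713, 0.1215]
orientation: [-1.563, -0.011, 0.001]
contact_force: [0.3, 0.4, -1.5]
grip_width: 0.0529
clock: 14.98
tcp_pos: [0.537, 0.0927, 0.117]
orientation: [-1.571, -0.001, 0.0]
contact_force: [0.6, 1.0, -0.4]
grip_width: 0.0531
clock: 15.4
tcp_pos: [0.617, -0.0775, 0.1168]
orientation: [-1.571, -0.0, 0.0]
contact_force: [0.9, 0.4, -0.3]
grip_width: 0.0531
clock: 15.82
tcp_pos: [0.6361, -0.113, 0.1168]
orientation: [-1.569, -0.002, 0.003]
contact_force: [-0.6, 0.2, -0.3]
grip_width: 0.0528
```

```bash
python3 -m jog '0 0 0 0.4 15 -2 0.3;0 0 0 0 30 0 0.3;0 0 0 0 30 0 0.3;0 0 0 0 20 0 0.3;0 0 0 0 0 0 0.3'
python3 -m jog '0 0 0 0 0 0 0.3;0 0 0 0 0 0 0.3;0 0 0 0 0 0 0.3;0 0 0 0 0 0 0.3;0 0 0 0 0 0 0.3'
```

```text
clock: 16.23
tcp_pos: [0.6327, -0.1156, 0.0164]
orientation: [-1.569, 0.004, 0.009]
contact_force: [-0.5, -0.6, -0.2]
grip_width: 0.053
clock: 16.65
tcp_pos: [0.6378, -0.1175, 0.0231]
orientation: [-1.571, -0.002, -0.001]
contact_force: [-0.8, 0.3, -0.8]
grip_width: 0.0528
```

```bash
python3 -m jog '0 0 0 -1 5 2 0.3;0 0 0 0 3 0 0.3;0 0 0 0 1.3 0 0.3;0 0 0 0 0 0 0.3;0 0 0 0 0 0 0.3'
python3 -m jog '0 0 0 0 0 0 0.7;0 0 0 0 0 0 1;0 0 0 0 0 0 1;0 0 0 0 0 0 1;0 0 0 0 0 0 1'
python3 -m jog '0 0 0 0 -20 0 1;0 0 0 0 -40 0 1;0 0 0 0 -40 0 1;0 0 0 0 -30 0 1;0 0 0 0 0 0 1'
```

```text
clock: 17.07
tcp_pos: [0.636, -0.1151, 0.0137]
orientation: [-1.571, -0.001, 0.001]
contact_force: [-4.0, 0.6, 11.0]
grip_width: 0.0527
clock: 17.48
tcp_pos: [0.6359, -0.1154, 0.0122]
orientation: [-1.571, -0.0, 0.001]
contact_force: [-0.2, 1.4, 0.6]
grip_width: 0.0856
clock: 17.9
tcp_pos: [0.6403, -0.1151, 0.1497]
orientation: [-1.572, -0.009, -0.008]
contact_force: [0.9, 0.0, -0.2]
grip_width: 0.0854
```

```bash
python3 -m jog '0 0 0 -20.5 0 28.6 1;0 0 0 -20.5 0 28.6 1;0 0 0 -20.5 0 28.6 1;0 0 0 -20.5 0 28.6 1;0 0 0 -20.5 0 28.6 1'
python3 -m jog '0 0 0 -20.5 0 28.6 1;0 0 0 -20.5 0 28.6 1;0 0 0 -20.5 0 28.6 1;0 0 0 -20.5 0 28.6 1;0 0 0 -20.5 0 28.6 1'
python3 -m jog '0 0 0 0 0 0 1;0 0 0 0 0 0 1;0 0 0 0 0 0 1;0 0 0 0 0 0 1;0 0 0 0 0 0 1'
```

```text
clock: 18.32
tcp_pos: [0.5322, 0.0285, 0.1422]
orientation: [-1.571, -0.0, 0.0]
contact_force: [0.2, 0.4, 0.0]
grip_width: 0.085
clock: 18.73
tcp_pos: [0.4297, 0.1715, 0.1424]
orientation: [-1.571, -0.0, 0.0]
contact_force: [0.3, 0.5, 0.4]
grip_width: 0.0854
clock: 19.15
tcp_pos: [0.4316, 0.1693, 0.1423]
orientation: [-1.571, 0.002, -0.001]
contact_force: [0.7, -0.2, 0.9]
grip_width: 0.0856
```

```bash
python3 -c "
from h import *
f,w=cloud('top');cv2.imwrite('pics/t3.png',f['color'][:,:,::-1])
print(cup(f,w,375,160),cup(f,w,421,152)[:2])
f,w=cloud('scene');cv2.imwrite('pics/s3.png',f['color'][:,:,::-1])
t,M,o=pose();print(t,np.round(M,4))"
```

```text
(np.float64(0.04281257047552642), (0.6334341764450073, -0.09623253345489502), 0.043671123683452606, array([ 0.63378596, -0.11354788], dtype=float32)) (np.float64(0.04845027639288574), (0.6469372510910034, -0.2104758471250534))
[0.43138163 0.16952361 0.14232716] [[ 1.0e+00 -2.0e-04  1.5e-03]
 [-1.5e-03 -1.0e-04  1.0e+00]
 [-2.0e-04 -1.0e+00 -1.0e-04]]
```

View pics/s3.png

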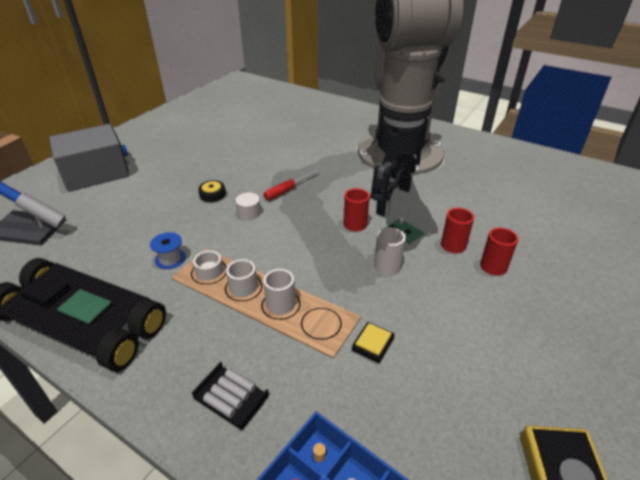

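Three cups are standing in their rings (scene (208,266), (241,278), (280,292)) and the reel hasn't moved. Next is cup_80 at (390,251).

```bash
python3 -m jog '0 0 0 0 15 1.6 1;0 0 0 0 25 0 1;0 0 0 0 25 0 1;0 0 0 0 20 0 1;0 0 0 0 12 0 1'
python3 -m jog '0 0 0 0 0 0 1;0 0 0 0 0 0 1;0 0 0 0 0 0 1;0 0 0 0 0 0 1;0 0 0 0 0 0 1'
```

```text
clock: 19.67
tcp_pos: [0.4301, 0.171, 0.0435]
orientation: [-1.572, 0.002, 0.002]
contact_force: [-0.3, 1.0, 1.0]
grip_width: 0.0852
clock: 20.08
tcp_pos: [0.4316, 0.1723, 0.0465]
orientation: [-1.57, -0.002, -0.001]
contact_force: [0.4, -0.8, 0.1]
grip_width: 0.0852
```

```bash
python3 -m jog '0 0 0 0 1 0 0.5;0 0 0 0 0 0 0.3;0 0 0 0 0 0 0.3;0 0 0 0 0 0 0.3;0 0 0 0 0 0 0.3'
python3 -m jog '0 0 0 0 0 0 0.3;0 0 0 0 0 0 0.3;0 0 0 0 0 0 0.3;0 0 0 0 0 0 0.3;0 0 0 0 0 0 0.3'
```

```text
clock: 20.5
tcp_pos: [0.4311, 0.1721, 0.045]
orientation: [-1.571, -0.001, -0.0]
contact_force: [0.5, -0.8, 4.1]
grip_width: 0.0538
clock: 20.92
tcp_pos: [0.4311, 0.1721, 0.045]
orientation: [-1.571, -0.001, -0.0]
contact_force: [-0.6, -0.9, 5.3]
grip_width: 0.0537
```

```bash
python3 -m jog '0 0 0 0 -20 0 0.3;0 0 0 0 -35 0 0.3;0 0 0 0 -35 0 0.3;0 0 0 12 0 -2 0.3;0 0 0 25 0 -4 0.3'
python3 -m jog '0 0 0 30 0 -5 0.3;0 0 0 30 0 -5 0.3;0 0 0 30 0 -5 0.3;0 0 0 30 0 -5 0.3;0 0 0 25 0 -4 0.3'
python3 -m jog '0 0 0 15 0 -2 0.3;0 0 0 0 10 0 0.3;0 0 0 0 25 0 0.3;0 0 0 0 25 0 0.3;0 0 0 0 12 0 0.3'
python3 -m jog '0 0 0 0 0 0 0.3;0 0 0 0 0 0 0.3;0 0 0 0 0 0 0.3;0 0 0 0 0 0 0.3;0 0 0 0 0 0 0.3'
```

```text
clock: 21.33
tcp_pos: [0.4673, 0.1669, 0.1366]
orientation: [-1.571, -0.005, 0.0]
contact_force: [-0.3, -0.8, -1.0]
grip_width: 0.0541
clock: 21.75
tcp_pos: [0.6148, 0.1409, 0.1338]
orientation: [-1.571, 0.001, -0.0]
contact_force: [0.1, 0.0, -0.2]
grip_width: 0.054
clock: 22.17
tcp_pos: [0.6248, 0.1395, 0.0586]
orientation: [-1.572, 0.003, 0.005]
contact_force: [0.0, -0.7, -2.2]
grip_width: 0.0538
clock: 22.58
tcp_pos: [0.6287, 0.1405, 0.064]
orientation: [-1.57, -0.002, -0.001]
contact_force: [-0.4, -0.5, -0.6]
grip_width: 0.0539
```

```bash
python3 -m jog '0 0 0 0 5 0 0.3;0 0 0 0 4 0 0.3;0 0 0 0 2 0 0.3;0 0 0 0 1 0 0.3;0 0 0 0 0 0 0.3'
python3 -m jog '0 0 0 0 0.5 0 0.3;0 0 0 0 0 0 0.3;0 0 0 0 0 0 0.3;0 0 0 0 0 0 0.3;0 0 0 0 0 0 0.3'
```

```text
clock: 23.0
tcp_pos: [0.6277, 0.1401, 0.051]
orientation: [-1.572, -0.0, 0.001]
contact_force: [-2.0, -1.6, 6.9]
grip_width: 0.0538
clock: 23.42
tcp_pos: [0.6278, 0.14, 0.051]
orientation: [-1.572, -0.0, 0.0]
contact_force: [-2.9, -1.4, 9.2]
grip_width: 0.0538
```

Contact is at the expected height, so I'll release it and retreat straight up.

```bash
python3 -m jog '0 0 0 0 0 0 0.7;0 0 0 0 0 0 1;0 0 0 0 0 0 1;0 0 0 0 0 0 1;0 0 0 0 0 0 1'
python3 -m jog '0 0 0 0 -20 0 1;0 0 0 0 -35 0 1;0 0 0 0 -35 0 1;0 0 0 0 -15 0 1;0 0 0 0 0 0 1'
python3 -m jog '0 0 0 -20 0 -31 1;0 0 0 -20 0 -33 1;0 0 0 -20 0 -33 1;0 0 0 -20 0 -33 1;0 0 0 -20 0 -33 1'
python3 -m jog '0 0 0 -20 0 -33 1;0 0 0 -20 0 -33 1;0 0 0 -20 0 -33 1;0 0 0 -20 0 -33 1;0 0 0 -8 0 -18 1'
python3 -m jog '0 0 0 0 0 0 1;0 0 0 0 0 0 1;0 0 0 0 0 0 1;0 0 0 0 0 0 1;0 0 0 0 0 0 1'
python3 -c "
from h import *
f,w=cloud('top');cv2.imwrite('pics/t4.png',f['color'][:,:,::-1])
for u,v in ((257,164),(297,163),(407,250)):
  t,c,rr,m=cup(f,w,u,v,21); print(t,c,rr,m)
t,M,o=pose();print(t,np.round(M,4))"
```

```text
clock: 23.83
tcp_pos: [0.6278, 0.1402, 0.0498]
orientation: [-1.571, -0.0, 0.001]
contact_force: [-0.3, 0.5, -0.3]
grip_width: 0.0858
clock: 24.25
tcp_pos: [0.6303, 0.1414, 0.1596]
orientation: [-1.569, -0.006, -0.005]
contact_force: [1.1, -0.5, -0.2]
grip_width: 0.0853
clock: 24.67
tcp_pos: [0.526, -0.0245, 0.1538]
orientation: [-1.571, 0.001, 0.002]
contact_force: [1.0, -1.4, -0.2]
grip_width: 0.085
clock: 25.08
tcp_pos: [0.4358, -0.1769, 0.1536]
orientation: [-1.572, 0.006, 0.0]
contact_force: [-0.1, -0.1, -0.2]
grip_width: 0.0856
clock: 25.5
tcp_pos: [0.4407, -0.1715, 0.1549]
orientation: [-1.57, -0.003, 0.002]
contact_force: [-0.1, 0.3, 1.2]
grip_width: 0.0853
0.08619399183201114 (0.6267024278640747, 0.13930121064186096) 0.027217470109462738 [0.6267228 0.1389906]
0.07069387321738774 (0.6286343932151794, 0.053986553102731705) 0.027062760666012764 [0.628477   0.05498148]
0.3504615845410459 (0.44044622778892517, -0.13879501819610596) 0.02173599973320961 [ 0.4404422  -0.13555105]
[ 0.44064401 -0.17166856  0.15492811] [[ 1.e+00  2.e-04 -3.e-03]
 [ 3.e-03  5.e-04  1.e+00]
 [ 2.e-04 -1.e+00  5.e-04]]
```

View pics/t4.png

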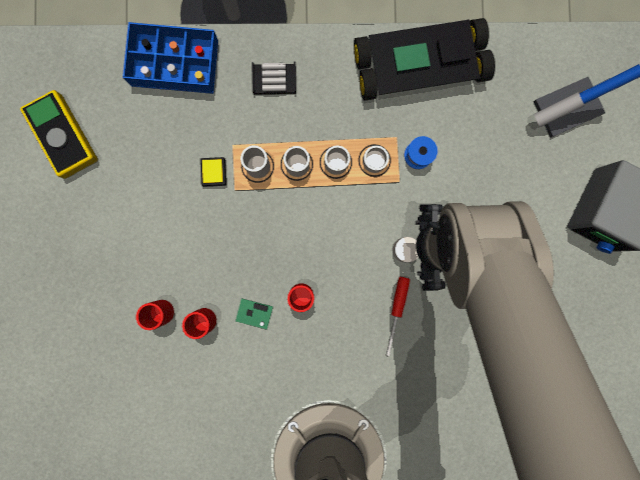

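All four cups are in place, with cup_80 at (256,163). The cover at (407,250) has the screwdriver handle ending about 57 mm behind it, right where one finger would land. I'll turn the jaws 35° to avoid it.

```bash
python3 -m jog '0 0 0 -1 15 -2 1;0 -7 0 0 15 0 1;0 -7 0 0 15 0 1;0 -7 0 0 5 0 1;0 -7 0 0 0 0 1'
python3 -m jog '0 -7 0 0 0 0 1;0 0 0 0 0 0 1;0 0 0 0 0 0 1;0 0 0 0 0 0 1;0 0 0 0 0 0 1'
python3 -m jog '0 0 0 0 0 0 1;0 0 0 0 0 0 1;0 0 0 0 0 0 1;0 0 0 0 0 0 1;0 0 0 0 0 0 1'
python3 -c "
from h import *
f,w=cloud('scene');cv2.imwrite('pics/s5.png',f['color'][:,:,::-1])
t,M,o=pose();print(t,np.round(M,4), M.T@(np.array([.4396,-.1737,.012])-t)*1000)"
```

```text
clock: 25.97
tcp_pos: [0.4385, -0.1738, 0.1036]
orientation: [-1.534, -0.388, 0.391]
contact_force: [-0.4, -0.8, 0.4]
grip_width: 0.0851
clock: 26.38
tcp_pos: [0.4392, -0.1748, 0.1051]
orientation: [-1.518, -0.477, 0.477]
contact_force: [-0.7, -0.4, 0.4]
grip_width: 0.0857
clock: 26.8
tcp_pos: [0.4391, -0.175, 0.1051]
orientation: [-1.517, -0.479, 0.479]
contact_force: [0.7, -0.1, -0.5]
grip_width: 0.0852
[ 0.43903267 -0.17493935  0.10500834] [[ 0.8189  0.     -0.5739]
 [ 0.5739 -0.      0.8189]
 [-0.     -1.     -0.    ]] [ 1.17755994 93.00830179  0.69199504]
```

View pics/s5.png

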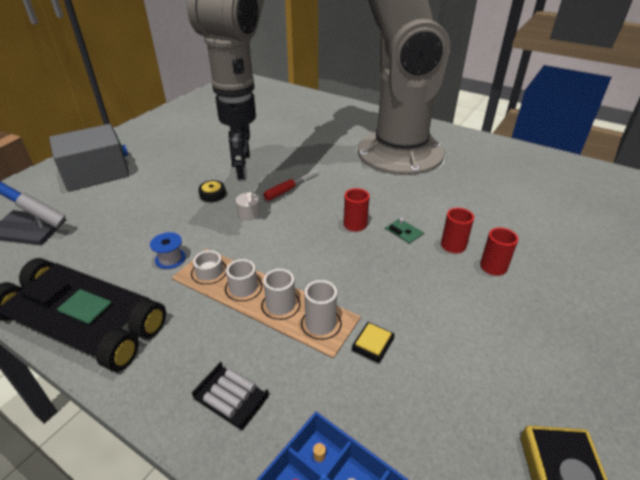

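The scene view shows the jaws, at (240,150), clear of both the screwdriver (280,190) and the tape (211,190). I'll go down onto the cover.

```bash
python3 -m jog '0 0 0 1.2 15 0.7 1;0 0 0 0 25 0 1;0 0 0 0 25 0 1;0 0 0 0 18 0 1;0 0 0 0 8 0 1'
python3 -m jog '0 0 0 0 0 0 1;0 0 0 0 0 0 1;0 0 0 0 0 0 1;0 0 0 0 0 0 1;0 0 0 0 0 0 1'
```

```text
clock: 27.27
tcp_pos: [0.4383, -0.1733, 0.0119]
orientation: [-1.515, -0.477, 0.481]
contact_force: [0.1, 0.6, -0.2]
grip_width: 0.0854
clock: 27.68
tcp_pos: [0.4403, -0.174, 0.0149]
orientation: [-1.519, -0.48, 0.478]
contact_force: [0.2, -0.3, 0.4]
grip_width: 0.0853
```

```bash
python3 -m jog '0 0 0 0 0 0 0.5;0 0 0 0 0 0 0.3;0 0 0 0 0 0 0.3;0 0 0 0 0 0 0.3;0 0 0 0 0 0 0.3' 30
python3 -m jog '0 0 0 0 0 0 0.3;0 0 0 0 0 0 0.3;0 0 0 0 0 0 0.3;0 0 0 0 0 0 0.3;0 0 0 0 0 0 0.3'
python3 -m jog '0 0 0 0 -15 0 0.3;0 0 0 0 -30 0 0.3;0 0 0 0 -30 0 0.3;0 0 0 0 -30 0 0.3;0 0 0 0 -20 0 0.3'
python3 -m jog '0 7 0 0 -10 0 0.3;0 7 0 0 0 0 0.3;0 7 0 0 0 0 0.3;0 7 0 0 0 0 0.3;0 7 0 0 0 0 0.3'
python3 -m jog '0 0 0 0 0 0 0.3;0 0 0 0 0 0 0.3;0 0 0 0 0 0 0.3;0 0 0 0 0 0 0.3;0 0 0 0 0 0 0.3'
python3 -c "
from h import *
t,M,o=pose();print(t,np.round(M,4))"
```

```text
clock: 28.1
tcp_pos: [0.4398, -0.1738, 0.0146]
orientation: [-1.518, -0.479, 0.479]
contact_force: [-1.6, 0.6, 7.6]
grip_width: 0.0533
clock: 28.52
tcp_pos: [0.4398, -0.1738, 0.0146]
orientation: [-1.518, -0.479, 0.479]
contact_force: [-2.0, 0.0, 7.3]
grip_width: 0.0534
clock: 28.93
tcp_pos: [0.4403, -0.1735, 0.1414]
orientation: [-1.518, -0.48, 0.478]
contact_force: [-0.4, 0.4, -0.5]
grip_width: 0.0532
clock: 29.35
tcp_pos: [0.4394, -0.1737, 0.1491]
orientation: [-1.571, 0.004, -0.004]
contact_force: [0.1, 0.2, -1.4]
grip_width: 0.053
clock: 29.77
tcp_pos: [0.4395, -0.1737, 0.1489]
orientation: [-1.571, -0.002, 0.002]
contact_force: [-0.1, 0.7, -1.4]
grip_width: 0.0536
[ 0.4395488  -0.17367927  0.14892613] [[ 1.0e+00 -1.0e-04 -2.1e-03]
 [ 2.1e-03  2.0e-04  1.0e+00]
 [-1.0e-04 -1.0e+00  2.0e-04]]
```

```bash
python3 -m jog '0 0 0 10 0 16 0.3;0 0 0 18 0 30 0.3;0 0 0 18 0 30 0.3;0 0 0 18 0 30 0.3;0 0 0 18 0 30 0.3'
python3 -m jog '0 0 0 18 0 30 0.3;0 0 0 18 0 30 0.3;0 0 0 18 0 30 0.3;0 0 0 18 0 30 0.3;0 0 0 18 0 30 0.3'
python3 -m jog '0 0 0 12 0 20 0.3;0 0 0 4 0 7 0.3;0 0 0 0 0 0 0.3;0 0 0 0 0 0 0.3;0 0 0 0 0 0 0.3'
python3 -m jog '0 0 0 0 0 0 0.3;0 0 0 0 0 0 0.3;0 0 0 0 0 0 0.3;0 0 0 0 0 0 0.3;0 0 0 0 0 0 0.3'
python3 -c "
from h import *
f,w=cloud('scene');cv2.imwrite('pics/s6.png',f['color'][:,:,::-1])
t,M,o=pose();print(t,np.round(M,4), M.T@(np.array([.6272,.139,.1006])-t)*1000)"
```

```text
clock: 30.18
tcp_pos: [0.5222, -0.0365, 0.149]
orientation: [-1.571, -0.001, 0.001]
contact_force: [0.0, 0.1, -0.5]
grip_width: 0.0533
clock: 30.6
tcp_pos: [0.6121, 0.1137, 0.1487]
orientation: [-1.571, -0.001, 0.001]
contact_force: [0.1, 0.4, 0.2]
grip_width: 0.0534
clock: 31.02
tcp_pos: [0.6269, 0.1371, 0.1485]
orientation: [-1.573, 0.002, 0.0]
contact_force: [0.7, -0.3, -0.5]
grip_width: 0.0534
clock: 31.43
tcp_pos: [0.6274, 0.139, 0.1491]
orientation: [-1.571, -0.0, -0.0]
contact_force: [-0.1, -0.3, -0.7]
grip_width: 0.0532
[0.62743416 0.13920237 0.14907018] [[ 1.e+00  1.e-04 -3.e-04]
 [ 3.e-04 -1.e-04  1.e+00]
 [ 1.e-04 -1.e+00 -1.e-04]] [-0.23917809 48.47017343 -0.19860232]
```

View pics/s6.png

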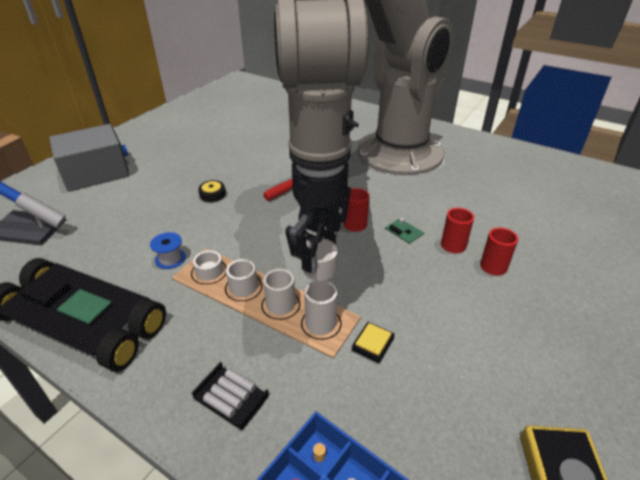

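The cover is level at (323,262), right above cup_80 at (320,310). I'll lower it 46 mm gently, then feel for contact.

```bash
python3 -m jog '0 0 0 0 8 0 0.3;0 0 0 0 12 0 0.3;0 0 0 0 10 0 0.3;0 0 0 0 6 0 0.3;0 0 0 0 3 0 0.3'
python3 -m jog '0 0 0 0 1 0 0.3;0 0 0 0 0 0 0.3;0 0 0 0 0 0 0.3;0 0 0 0 0 0 0.3;0 0 0 0 0 0 0.3'
python3 -m jog '0 0 0 0 3 0 0.3;0 0 0 0 2 0 0.3;0 0 0 0 1 0 0.3;0 0 0 0 0 0 0.3;0 0 0 0 0 0 0.3'
```

```text
clock: 31.9
tcp_pos: [0.6264, 0.1391, 0.1078]
orientation: [-1.572, 0.002, 0.003]
contact_force: [-0.5, -0.8, -0.4]
grip_width: 0.0532
clock: 32.32
tcp_pos: [0.6277, 0.1395, 0.1095]
orientation: [-1.571, -0.001, -0.0]
contact_force: [0.9, -0.4, -1.0]
grip_width: 0.0533
clock: 32.73
tcp_pos: [0.6274, 0.1394, 0.1029]
orientation: [-1.571, -0.0, 0.001]
contact_force: [0.0, -0.2, -0.5]
grip_width: 0.0536
```

```bash
python3 -m jog '0 0 0 0 1 0 0.3;0 0 0 0 1 0 0.3;0 0 0 0 0 0 0.3;0 0 0 0 0 0 0.3;0 0 0 0 0 0 0.3'
```

```text
clock: 33.15
tcp_pos: [0.6275, 0.1395, 0.101]
orientation: [-1.571, -0.001, 0.0]
contact_force: [0.3, -0.5, -1.0]
grip_width: 0.0534
```

```bash
python3 -m jog '0 0 0 0 0.8 0 0.3;0 0 0 0 0 0 0.3;0 0 0 0 0 0 0.3;0 0 0 0 0 0 0.3;0 0 0 0 0 0 0.3'
```

```text
clock: 33.57
tcp_pos: [0.6276, 0.1395, 0.1007]
orientation: [-1.571, -0.001, -0.0]
contact_force: [-2.0, -0.4, 5.8]
grip_width: 0.0534
```

Contact at 5.8 N, at the expected height. Release in small steps and retreat.

```bash
python3 -m jog '0 0 0 0 0 0 0.68;0 0 0 0 0 0 0.75;0 0 0 0 0 0 0.85;0 0 0 0 0 0 1;0 0 0 0 0 0 1'
python3 -m jog '0 0 0 0 0 0 1;0 0 0 0 0 0 1;0 0 0 0 0 0 1;0 0 0 0 0 0 1;0 0 0 0 0 0 1'
python3 -m jog '0 0 0 0 -15 0 1;0 0 0 0 -25 0 1;0 0 0 0 -30 0 1;0 0 0 0 -20 0 1;0 0 0 0 0 0 1'
python3 -m jog '0 0 0 -35 0 -10 1;0 0 0 -35 0 -10 1;0 0 0 -35 0 -10 1;0 0 0 -35 0 -10 1;0 0 0 -20 0 -5 1'
python3 -m jog '0 0 0 0 0 -30 1;0 0 0 0 0 -30 1;0 0 0 0 0 -30 1;0 0 0 0 0 -30 1;0 0 0 0 0 -30 1'
python3 -m jog '0 0 0 0 0 0 1;0 0 0 0 0 0 1;0 0 0 0 0 0 1;0 0 0 0 0 0 1;0 0 0 0 0 0 1'
python3 -c "
from h import *
f,w=cloud('scene');cv2.imwrite('pics/s7.png',f['color'][:,:,::-1])
f,w=cloud('top');cv2.imwrite('pics/t7.png',f['color'][:,:,::-1])
for u,v in ((256,162),(297,163),(337,161),(375,160),(421,152)):
  t,c,rr,m=cup(f,w,u,v,20); print(round(t,4),np.round(c,4),round(rr,4),np.round(m,4))
  if u==256:
    P=w[v-20:v+20,u-20:u+20].reshape(-1,3);P=P[abs(P[:,2]-t)<.006]
    A=np.c_[P[:,:2],np.ones(len(P))];print('plane',np.linalg.lstsq(A,P[:,2],rcond=None)[0])
print(r.get_obs())"
```

```text
clock: 33.98
tcp_pos: [0.6274, 0.1394, 0.1]
orientation: [-1.571, -0.0, 0.001]
contact_force: [-0.6, -0.2, -0.3]
grip_width: 0.0856
clock: 34.4
tcp_pos: [0.6275, 0.1395, 0.1002]
orientation: [-1.571, -0.0, 0.0]
contact_force: [-0.5, -0.6, -0.5]
grip_width: 0.0855
clock: 34.82
tcp_pos: [0.6301, 0.1411, 0.1966]
orientation: [-1.568, -0.007, -0.006]
contact_force: [0.2, 0.8, -0.6]
grip_width: 0.0853
clock: 35.23
tcp_pos: [0.4636, 0.093, 0.19]
orientation: [-1.573, 0.001, 0.002]
contact_force: [0.0, -0.4, 0.1]
grip_width: 0.0854
clock: 35.65
tcp_pos: [0.4674, -0.057, 0.1909]
orientation: [-1.571, -0.001, 0.0]
contact_force: [0.3, 0.8, -0.4]
grip_width: 0.0852
clock: 36.07
tcp_pos: [0.4677, -0.0543, 0.1904]
orientation: [-1.571, -0.003, 0.002]
contact_force: [-0.7, 0.2, -0.3]
grip_width: 0.0854
0.1274 [0.626  0.1374] 0.027 [0.6256 0.1374]
plane [0.00413832 0.00053923 0.12286639]
0.0709 [0.6286 0.054 ] 0.0271 [0.6285 0.0549]
0.0552 [ 0.6322 -0.0294] 0.027 [ 0.6319 -0.0301]
0.0403 [ 0.6344 -0.1134] 0.027 [ 0.6346 -0.1131]
0.5287 [ 0.5175 -0.0797] 0.0094 [ 0.5177 -0.0798]
{'clock': 36.1667, 'joints': array([ 0.6207816 ,  0.26762745, -0.72885099,  2.03332944,  0.22329079,
        0.91857976, -0.22454517]), 'qvel': array([ 0.00185685,  0.00111101,  0.00604453,  0.00260061,  0.00130415,
       -0.00062755, -0.00065885]), 'tau': array([ 5.38358849e-02, -3.65436959e+01, -4.41451773e+00, -2.43849206e+01,
        8.69521522e-03,  2.26945114e-03, -2.71259581e-03]), 'tcp_pos': array([ 0.46760605, -0.05464171,  0.19028198]), 'orientation': array([-1.57064992, -0.00202555,  0.00190484]), 'contact_force': array([ 0.60510113, -0.90847258,  0.46241318]), 'moment': array([-0.0437905 ,  0.04303611, -0.0086333 ]), 'grip_width': 0.0852501408237883}
```

View pics/s7.png

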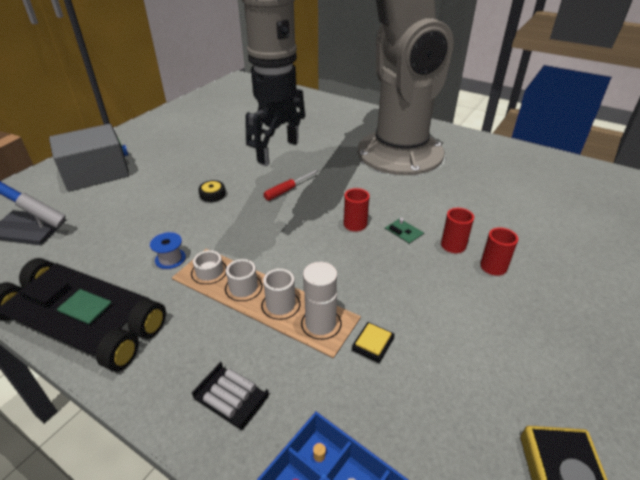

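View pics/t7.png

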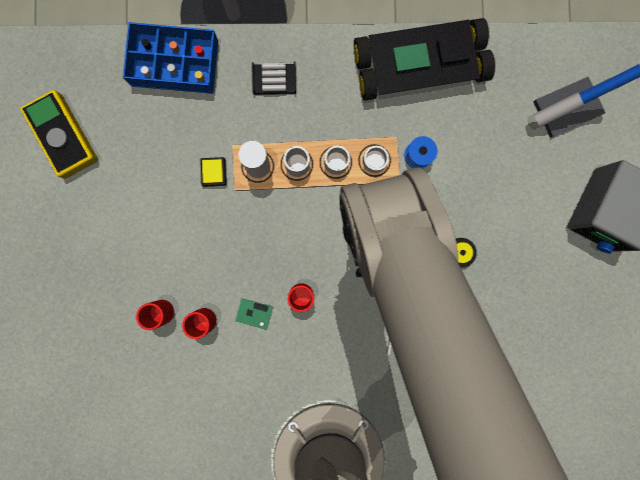

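The scene view shows the cover squarely on cup_80 at (321,287). It is level, its top measures 0.127 m against 0.126 m expected, and it is about 2 mm off the cup's axis. All cups are within about 3 mm of their marks and the arm is clear.

```bash
python3 -c "
from bench import r
print(r.hand_in(), r.get_obs()['clock'])"
```

```text
the job is handed in; nothing more can be done
the job is handed in; nothing more can be done
```

I set out the 32, 48, 64 and 80 mm cups on the ring marks in height order from the reel end, put the dust cover mouth down on the 80 mm cup, and handed the job in at about 36 s. The hand-in gave no verdict.

**Cups:** in the last camera check, the 32, 48 and 64 mm cups measured within about 3 mm of their marks. The 80 mm cup was about 1 mm off its mark when last measured, just before the cover went on. All four stood upright in the pictures.

**Cover:** it sits about 2 mm off the cup's axis and is level to within 0.005 rad. Its top is at 0.127 m, against 0.126 m expected.

**Reel:** it had not moved when I measured it after placing the cup beside it. In the final check that measurement failed because the arm got in the way of the reading. The pictures still show the reel in its place.

The gripper was clear of everything at hand-in.

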